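# Press a slatted pot stand together between dowelled halves

## Robot

A 7-joint arm with a two-finger parallel gripper is mounted at the origin on the work surface. World frame = base frame: x ahead of the robot, y to its left, z up, the work surface at z = 0. Lengths are in m, angles in rad, forces in N, time in s.
With the tool pointing down it reaches from about 0.4 to 0.875 m from the base axis. Payload 6.5 kg.
Tool frame: the origin (TCP) lies midway between the tips of the shut fingers; the grasp point (between the pads) lies manip.grasp_offset behind it (manip.grasp_offset is the distance from the TCP to the grasp point, in m); y points along the fingers, z is the direction in which the jaws open and shut, and the axes are right-handed (so a half turn about y gives the same grasp; the last joint's range is limited). The gripper opens to 85 mm and grips with 20 to 120 N. Pads are 22 mm wide; open, the fingers measure 114 mm over their backs; the gripper's body (76 mm by 85 mm) begins 54 mm behind the grasp point. The pads swing forward as they close: fully open they stand 13 mm farther back than shut.
Start: joints at [1.17, 0.536, -0.004, 1.538, 0.003, 1.067, -0.071], TCP at [0.214, -0.614, 0.231] pointing down, gripper open.
Joint ranges: [-2.7, 2.7], [-0.37, 2.16], [-1.27, 1.26], [0.24, 2.4], [-1.31, 4.45], [0.19, 1.91], [-2.76, 2.76]. Speed limits (rad/s): [2.39, 2.39, 3.14, 3.14, 3.14, 3.14, 3.14].

## Interface

Orientations are given as [roll, pitch, yaw] about the fixed x, y, z axes, in that order (R = Rz(yaw) Ry(pitch) Rx(roll)).
In Python, from plant import manip, cams gives the robot as it stands. Calls block until the motion is done:
- manip.move_ptp(position, orientation): joint-space move of the TCP to a pose.
- manip.move_linear(position, attitude=None, velocity=0.15): straight line of the TCP; attitude=None keeps the orientation; velocity is the mean speed in m/s.
- manip.goto_joints(angles): joint-space move.
- manip.command_gripper(opening): finger opening in m; the grip force is fixed at half the most; returns when the fingers have stopped.
- manip.pause(seconds).
- manip.ik(position, orientation): joint angles nearest the present ones, or None.
- cams.camera(name): name is "scene" or "top" or "wrist"; returns (picture, depth): 420x560x3 uint8, red, green, blue; 420x560 float32, m along the optical axis (not along the pixel's ray), 0 where there is no reading.
- cams.camera_info(name): a dict with "vertical_fov" (degrees; the focal length in pixels is half the picture's height over the tangent of half this angle, whatever the lens; pixels are square), "cx", "cy" (the principal point, pixels), "R" (3x3) and "t" (3): a world point X has camera coordinates R X + t. Camera axes: x right, y down, z forward; pixel columns grow to the right and rows downward; lengths in m; the calibration is good to about 2 mm. A picture is of the moment at which its call begins: read the wrist's pose just before it. camera_info takes no time and is no camera call; for the wrist camera it gives the pose at the moment of the call.
A pose or a line that the arm cannot do raises manip.PlanningError and nothing moves.
- manip.close_job(): hands the job in, once; it reports no verdict.
Readings, each from a call of its own:
- manip.read_time(): time.
- manip.read_q(): joint angles.
- manip.read_qvel(): joint speeds.
- manip.read_joint_efforts(): joint torques, N m.
- manip.read_ee_pos(): TCP position.
- manip.read_ee_rot(): TCP orientation.
- manip.read_wrist_force(): force on the tool from outside, world axes, zero at the start.
- manip.read_torque(): the same for the moment, N m.
- manip.read_width(): finger opening in m.
Only numpy, scipy, OpenCV 4.12 (cv2) and the standard library are available. Lean on these libraries where they do the work, as an engineer would, in place of code of your own. Each camera call takes 0.05 s, during which the arm holds its last target. There are 200 camera calls.

## Task

Build up the slatted pot stand and close its press: lay the two slats from the cutting board across the two already lying in the press, square to them, centred and spaced like them so the four make an even noughts-and-crosses grid, and let go of them; then fit the upper half onto the two dowels and push it fully down onto the slats. Finish holding its handle and still pressing it down with about 10 N; do not let go at the end. Leave the other things on the cart where they are.

Things in the scene. Friction and masses are not known exactly. Their poses are not given: they have to be found in the camera images.
- press: (all sizes in mm) lower half of the wooden press, fixed to the cart: a board 190 (x) x 120 (y) x 20 high, origin at the centre of its underside, z up. Two upright steel dowels, 12 dia, stand on it at x = -75 and +75 (y = 0); they rise 56 above the board's top (76 above its underside), the last 12 tapering to 4 dia. On the board, between the dowels, lie the two slats of the first layer.
- dowel_near (a point): tip centre of the press's dowel at its x = -75, 76 above the cart top
- dowel_far (a point): tip centre of the press's dowel at its x = +75, 76 above the cart top
- top_half: upper half of the press, loose, about 0.32 kg, lying flat on the cart: a board 190 (x) x 120 (y) x 18 high with a 16 dia hole right through at x = -75 and +75 (y = 0). On its top, centred, a dark wooden handle block 80 long (x) x 22 wide (y) x 40 high, its top 58 above the underside. Origin at the centre of the board's underside, z up. May go on either way round. When closed on two layers of slats its underside is 48 above the press's underside.
- handle (a point): point in the middle of the upper half's handle block, 44 above the board's underside, 14 below the handle's top
- slat_a: wooden slat 110 long x 20 wide x 14 high; origin at the centre of its underside, x along its length, z up. Loose on the white cutting board; to be laid in the second layer.
- slat_b: wooden slat 110 long x 20 wide x 14 high; origin at the centre of its underside, x along its length, z up. Loose on the white cutting board; to be laid in the second layer (like slat_a, interchangeable).
- slat_c: wooden slat 110 long x 20 wide x 14 high; origin at the centre of its underside, x along its length, z up. First layer: already lies loose on the press board, along the press's y, centred about 32 from its middle on the -x side.
- slat_d: wooden slat 110 long x 20 wide x 14 high; origin at the centre of its underside, x along its length, z up. First layer: as slat_c, on the +x side.
- cutting_board: white plastic cutting board 170 (x) x 150 (y) x 10 high, fixed, carrying slat_a and slat_b; origin at the centre of its underside
- can: bystander: empty open tin can, 72 dia x 80 high (mm); origin at the centre of its underside
- mug: bystander: white mug, 80 dia x 85 high (mm); origin at the centre of its underside
- cutter: bystander: steel ring-shaped pastry cutter, 70 dia x 30 high (mm); origin at the centre of its underside
- jar_lid: bystander: dark metal jar lid, 68 dia x 14 high (mm); origin at the centre of its underside
- jar: bystander: glass jar with black cap, 70 dia x 100 high (mm); origin at the centre of its underside

How it is judged:
By the outcome, as a careful person would: the job done as asked, in the order asked, and still so for the second after the job is handed in, while the arm keeps its last pose, push and grip.
It also fails if it takes over 72 s, if anything falls off the work surface, if the arm or the gripper's body presses on something with over 40 N, if the wrist force passes 120 N, or if a joint passes its speed limit or range.

## Working session

There is one attempt and no reset: what is moved stays moved. The work goes in short steps, each a Python script; the robot and the scene stay as the last script left them, time stands still between calls to the robot, and variables do not carry over. Pictures are saved under pics/ and viewed, about 8 in all and at most 12, crops included, and the job is handed in when it is done.

```bash
ls; mkdir -p pics; cat > h.py <<'E'
import numpy as np, cv2
from plant import manip, cams
def shot(n, f=None):
    ci=cams.camera_info(n); im,d=cams.camera(n)
    if f: cv2.imwrite('pics/'+f, im[:,:,::-1]); np.savez('pics/'+f+'.npz',im=im,d=d,R=ci['R'],t=ci['t'],k=[ci['vertical_fov'],ci['cx'],ci['cy']])
    return im,d,ci
def cloud(d,ci):
    f=d.shape[0]/2/np.tan(np.radians(ci['vertical_fov'])/2)
    v,u=np.mgrid[:d.shape[0],:d.shape[1]]
    P=np.stack([(u-ci['cx'])/f*d,(v-ci['cy'])/f*d,d],-1)
    return (P-np.array(ci['t']))@np.array(ci['R'])   # R^T (P-t)
E
python3 - <<'E'
from h import *
for n in ['scene','top','wrist']:
    im,d,ci=shot(n,n+'1.png'); print(n,{k:np.round(v,3).tolist() for k,v in ci.items()}, (d>0).mean())
a=cv2.imread('pics/top1.png');b=cv2.imread('pics/scene1.png')
print(manip.read_time(),manip.grasp_offset,manip.read_ee_pos(),manip.read_ee_rot(),manip.read_wrist_force(), manip.read_width())
E
```

```text
pics
scene {'vertical_fov': 51.773, 'cx': 278.527, 'cy': 196.181, 'R': [[0.48, 0.877, -0.0], [0.607, -0.332, -0.722], [-0.633, 0.347, -0.692]], 't': [-0.183, -0.327, 1.529]} 0.9959906462585034
top {'vertical_fov': 45.403, 'cx': 280.65, 'cy': 221.001, 'R': [[-0.021, -1.0, 0.006], [-0.994, 0.021, -0.111], [0.111, -0.009, -0.994]], 't': [-0.118, 0.588, 1.286]} 0.9960459183673469
wrist {'vertical_fov': 62.216, 'cx': 281.14, 'cy': 207.695, 'R': [[0.328, -0.945, -0.001], [-0.906, -0.315, 0.284], [-0.269, -0.093, -0.959]], 't': [-0.648, -0.037, 0.379]} 0.9960501700680272
0.15 0.0187 [ 0.21340755 -0.61346155  0.23061377] [-1.57212021e+00 -8.43561030e-05 -2.80673668e+00] [-0.43203836  0.74351888  0.02489063] 0.08524683883863048
```

View pics/top1.png

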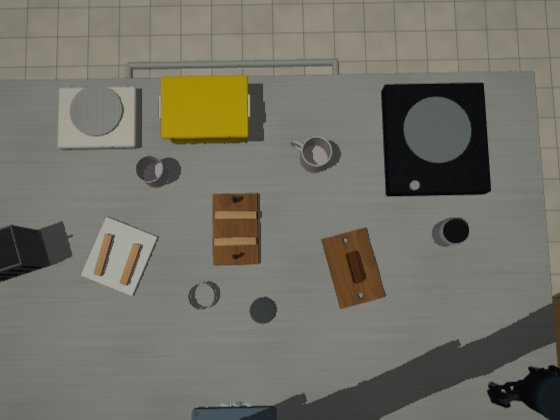

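View pics/scene1.png

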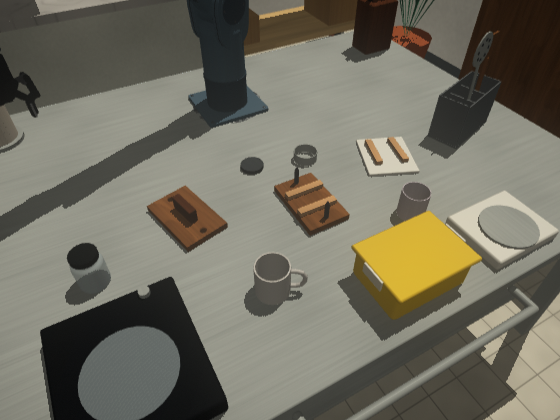

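The top view shows the press at px (236,229), with dowels at (237,199) and (237,255). The cutting board is at (120,256), with slats at (103,254) and (131,263). The top half is at (353,267), with holes at (346,240) and (361,295). The scene view agrees with this. Next I'll get coarse positions.

```bash
cat >> h.py <<'E'
def load(f):
    z=np.load('pics/'+f+'.npz'); ci=dict(vertical_fov=z['k'][0],cx=z['k'][1],cy=z['k'][2],R=z['R'],t=z['t']); return z['im'],z['d'],ci
def blobs(im,d,ci,zlo,zhi,mask=None,amin=30):
    P=cloud(d,ci); m=((P[...,2]>zlo)&(P[...,2]<zhi)&(d>0))
    if mask is not None: m&=mask
    n,l,s,c=cv2.connectedComponentsWithStats(m.astype(np.uint8),connectivity=4)
    out=[]
    for i in range(1,n):
        if s[i,4]<amin: continue
        Q=P[l==i]; r=cv2.minAreaRect((Q[:,:2]*1000).astype(np.float32))
        out.append((c[i].round(1).tolist(),int(s[i,4]),np.round(np.array(r[0])).tolist(),np.round(r[1]).tolist(),round(r[2],1),round(float(np.median(Q[:,2])*1000),1)))
    return out
E
python3 - <<'E'
from h import *
for f in ['top1.png','scene1.png']:
    im,d,ci=load(f); P=cloud(d,ci)
    h=cv2.cvtColor(im,cv2.COLOR_RGB2HSV).astype(int)
    wood=(h[...,1]>85)&(h[...,0]<20)
    print(f,'table z', np.percentile(P[...,2],[20,40]))
    for b in blobs(im,d,ci,0.005,0.09,wood,60): 
        if abs(b[2][1])<600 and b[2][0]<900:print(b)
    light=wood&(h[...,2]>140)
    print(' light')
    for b in blobs(im,d,ci,0.005,0.09,light,40): 
        if abs(b[2][1])<600 and b[2][0]<900:print(b)
E
```

```text
top1.png table z [-0.0082265  -0.00219813]
([235.0, 229.1], 3129, [569.0, -10.0], [119.0, 188.0], 89.4, 20.2)
([352.6, 267.9], 3192, [459.0, -318.0], [188.0, 121.0], 13.7, 17.4)
([103.1, 254.4], 345, [508.0, 338.0], [22.0, 108.0], 75.2, 22.7)
([130.0, 264.1], 336, [481.0, 267.0], [20.0, 108.0], 70.8, 22.6)
 light
([234.6, 214.6], 248, [605.0, -11.0], [17.0, 105.0], 0.5, 33.3)
([102.1, 254.4], 264, [508.0, 339.0], [19.0, 107.0], 74.0, 23.3)
([234.1, 241.0], 246, [535.0, -9.0], [16.0, 107.0], 1.7, 33.2)
([129.1, 264.1], 264, [481.0, 268.0], [19.0, 106.0], 70.1, 23.1)
scene1.png table z [-0.01200993 -0.0016168 ]
([397.8, 149.1], 209, [510.0, 345.0], [34.0, 116.0], 75.0, 22.1)
([373.5, 151.4], 194, [482.0, 273.0], [31.0, 120.0], 70.4, 22.2)
([310.8, 202.9], 2393, [572.0, -9.0], [122.0, 194.0], 89.7, 19.6)
([186.7, 217.4], 2520, [462.0, -318.0], [195.0, 122.0], 13.7, 16.7)
 light
([398.2, 147.8], 144, [510.0, 346.0], [33.0, 114.0], 75.5, 22.8)
([373.7, 150.1], 140, [482.0, 274.0], [29.0, 121.0], 68.9, 22.9)
([303.6, 187.7], 211, [529.0, -7.0], [111.0, 36.0], 89.1, 32.6)
([316.1, 203.8], 234, [599.0, -8.0], [35.0, 114.0], 0.5, 32.8)
```

```bash
cat >> h.py <<'E'
pi=np.pi
def down(yaw): return [-pi/2,0,yaw]
def Rz(a): return np.array([[np.cos(a),-np.sin(a)],[np.sin(a),np.cos(a)]])
E
python3 - <<'E'
from h import *
im,d,ci=load('wrist1.png')
C=-ci['R'].T@ci['t']; ax=ci['R'][2]; yaw=-2.80673668; T=np.array([0.2134,-0.6135,0.2306])
print('cam',C, 'in tool', Rz(-yaw)@(C-T)[:2], C[2]-T[2], 'axis', Rz(-yaw)@ax[:2], ax[2])
off=Rz(-yaw)@(C-T)[:2]; a=Rz(-yaw)@ax[:2]
for name,p,yws in [('top',(.46,-.318),(13.7,-166.3)),('press',(.57,-.01),(0,180)),('slats',(.495,.303),(-17,163))]:
    for y in yws:
        y=np.radians(y); z=.25
        h=z+(C[2]-T[2])-.03
        g=off+a/(-ax[2])*h
        q=np.array(p)-Rz(y)@g
        print(name,round(np.degrees(y)),q.round(3),np.hypot(*q).round(3), manip.ik([*q,z],down(y)))
    for y in yws: print('  at', manip.ik([*p,.08],down(np.radians(y))))
E
```

```text
cam [ 0.28166953 -0.58885517  0.37352604] in tool [-0.07257678 -0.00084037] 0.14292604272817036 axis [ 0.2841469 -0.0007365] -0.958780472299992
top 14 [ 0.426 -0.325] 0.536 [ 1.15252943  0.41896208 -0.74861448  1.78947612  0.32304176  1.05971087
  2.09641528]
top -166 [ 0.494 -0.311] 0.584 [ 0.5530164   0.4063653  -0.09050282  1.69655182  0.04142314  1.04053694
 -0.88279681]
  at [ 1.01904564  0.69832399 -0.66830351  1.85279957  0.58982781  0.7984316
  1.84813755]
  at [ 0.57375584  0.59487389 -0.06478663  1.87989629  0.05855997  0.66863119
 -0.85758198]
press 0 [ 0.535 -0.009] 0.535 [ 0.59178863  0.45002152 -0.8556353   1.78730243  0.38171906  1.079229
  1.17191051]
press 180 [ 0.605 -0.011] 0.605 [ 0.1827485   0.46268378 -0.32659224  1.62898772  0.16336127  1.07687095
 -1.7603385 ]
  at [ 0.45576319  0.72783704 -0.71060303  1.82265031  0.62821073  0.8306554
  0.99995492]
  at [ 0.07039338  0.61502953 -0.17500729  1.84610536  0.15775096  0.69382842
 -1.76551841]
slats -17 [0.462 0.314] 0.559 [ 0.04080566  0.54895692 -0.98986573  1.72446817  0.49961648  1.14442859
  0.17800465]
slats 163 [0.528 0.292] 0.603 [-0.96893377  0.47792447  0.54005496  1.67354018 -0.27356447  1.06618189
 -2.2124214 ]
  at [ 0.1219339   0.96101657 -1.12790417  1.78255424  0.99005453  1.08847483
 -0.09834077]
  at [-0.88947015  0.64913205  0.35674098  1.8436152  -0.33089426  0.70728231
 -2.2129555 ]
```

```bash
python3 - <<'E'
from h import *
for f,q,z,y in [('w_top.png',(.426,-.325),.25,13.7),('w_press180.png',(.605,-.011),.25,180),('w_press0.png',(.535,-.009),.25,0),('w_slat.png',(.462,.314),.25,-17),('w_slat2.png',(.455,.304),.20,-17)]:
    manip.move_ptp([*q,z],down(np.radians(y)))
    shot('wrist',f); print(f,manip.read_time(),np.round(manip.read_ee_pos(),4),np.round(manip.read_ee_rot(),3))
ims=[cv2.resize(cv2.imread('pics/'+f),(400,300)) for f in ['w_top.png','w_press180.png','w_press0.png','w_slat.png']]
cv2.imwrite('pics/m.png',np.vstack([np.hstack(ims[:2]),np.hstack(ims[2:])]))
for f in ['w_top.png','w_press180.png','w_press0.png','w_slat.png','w_slat2.png']:
    im,d,ci=load(f); P=cloud(d,ci); print(f)
    h=cv2.cvtColor(im,cv2.COLOR_RGB2HSV).astype(int)
    wood=(h[...,1]>85)&(h[...,0]<20)
    for a,b in [(.01,.09),(.0185,.03),(.0295,.04),(.045,.065),(.070,.08)]:
        for o in blobs(im,d,ci,a,b,wood if b<.06 else None,60): print(a,o)
E
```

```text
w_top.png 2.075 [ 0.4257 -0.3256  0.2499] [-1.571  0.     0.237]
w_press180.png 4.8 [ 0.6048 -0.0116  0.2498] [-1.571 -0.     3.141]
w_press0.png 7.1667 [ 0.535  -0.0091  0.2499] [-1.571e+00  0.000e+00 -1.000e-03]
w_slat.png 8.4667 [0.463  0.3123 0.2501] [-1.571e+00 -1.000e-03 -2.990e-01]
w_slat2.png 8.8417 [0.456  0.3036 0.201 ] [-1.57e+00 -1.00e-03 -2.98e-01]
w_top.png
0.01 ([280.6, 196.8], 17339, [460.0, -317.0], [190.0, 120.0], 13.7, 18.6)
0.01 ([516.3, 161.0], 3010, [353.0, -77.0], [67.0, 66.0], 28.9, 14.2)
0.01 ([46.7, 225.9], 3789, [536.0, -553.0], [69.0, 37.0], 31.5, 59.2)
0.01 ([511.3, 301.5], 5870, [519.0, -9.0], [91.0, 122.0], 0.1, 20.8)
0.01 ([42.4, 315.9], 3328, [668.0, -560.0], [42.0, 135.0], 1.1, 39.5)
0.01 ([165.4, 347.9], 125, [680.0, -415.0], [2.0, 48.0], 90.0, 25.1)
0.01 ([79.9, 412.5], 464, [768.0, -502.0], [26.0, 46.0], 13.5, 52.3)
0.01 ([491.8, 412.5], 161, [642.0, -11.0], [7.0, 12.0], 49.6, 61.6)
0.0185 ([242.7, 134.3], 68, [393.0, -374.0], [8.0, 21.0], 75.4, 19.0)
0.0185 ([327.2, 137.9], 105, [377.0, -287.0], [22.0, 15.0], 15.4, 18.9)
0.0185 ([255.2, 139.0], 9
[... 7972 characters left out ...]
.3)
0.01 ([40.2, 306.9], 4491, [512.0, 8.0], [91.0, 76.0], 89.7, 20.7)
0.01 ([79.8, 412.5], 460, [644.0, -6.0], [45.0, 27.0], 73.3, 21.2)
0.01 ([483.3, 415.4], 260, [795.0, 448.0], [38.0, 7.0], 80.5, 15.7)
0.0185 ([256.0, 217.0], 2251, [482.0, 269.0], [20.0, 110.0], 71.2, 24.4)
0.0185 ([333.9, 221.2], 2228, [508.0, 340.0], [20.0, 110.0], 74.9, 24.4)
0.0185 ([37.1, 306.1], 3414, [503.0, 17.0], [90.0, 75.0], 72.5, 20.7)
0.0185 ([81.8, 411.8], 359, [644.0, -6.0], [45.0, 27.0], 73.3, 20.9)
0.0295 ([59.2, 330.6], 383, [535.0, 31.0], [35.0, 20.0], 90.0, 34.3)
0.045 ([527.4, 181.3], 1850, [517.0, 504.0], [49.0, 113.0], 77.6, 55.3)
0.07 ([538.3, 189.6], 884, [520.0, 500.0], [33.0, 98.0], 85.9, 74.9)
```

View pics/m.png

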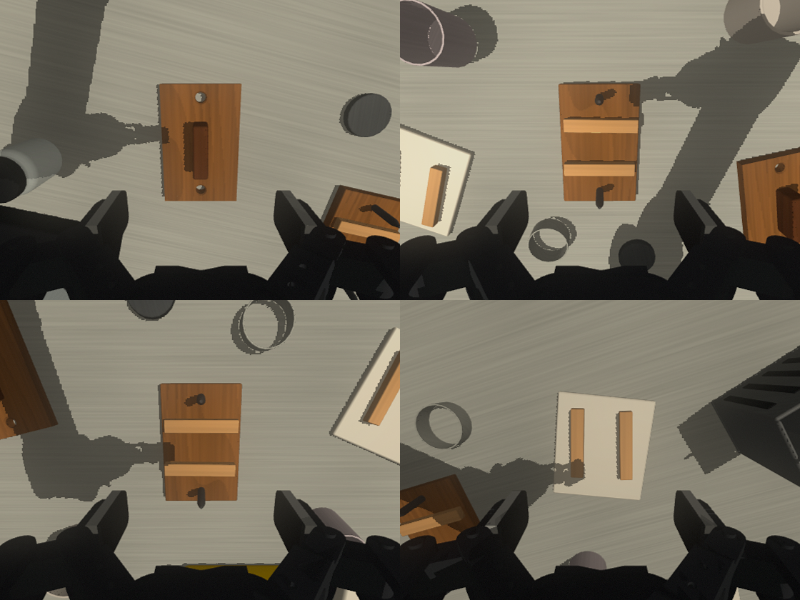

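The mosaic shows all parts clearly, and both press views agree on a centre near (570,-8.5) with its yaw near 0. Heights match the text: slats on the cutting board at 24, first layer at 34, board at 20 and handle at 58. I'll refine those numbers and pick the first slat.

```bash
cat >> h.py <<'E'
def settle(p,o,v=.1):
    "line to p, then trim out the steady tracking error once"
    p=np.array(p,float); manip.move_linear(p,o,v); manip.pause(.15)
    e=p-manip.read_ee_pos()
    if np.linalg.norm(e[:2])>.0005: manip.move_linear(p+np.r_[e[:2],0],o,.1); manip.pause(.15)
    return np.round((p-manip.read_ee_pos())*1000,2)
def pick(xy,yaw):
    manip.move_ptp([*xy,.07],down(yaw)); manip.command_gripper(.05)
    print('err',settle([*xy,.0125],down(yaw)), np.round(manip.read_wrist_force(),1))
    manip.command_gripper(.0); w=manip.read_width(); print('w',w,manip.read_time())
    manip.move_linear([*xy,.14],None,.2); print('lifted',manip.read_width(),manip.read_time()); return w
E
cat > fit.py <<'E'
from h import *
def rect(f,a,b,near,wood=True,amin=60):
    im,d,ci=load(f); P=cloud(d,ci); h=cv2.cvtColor(im,cv2.COLOR_RGB2HSV).astype(int)
    m=(P[...,2]>a)&(P[...,2]<b)&(d>0)
    if wood: m&=(h[...,1]>85)&(h[...,0]<20)
    n,l,s,c=cv2.connectedComponentsWithStats(m.astype(np.uint8),connectivity=4)
    i=min([i for i in range(1,n) if s[i,4]>=amin],key=lambda i:np.hypot(*(P[l==i][:,:2].mean(0)-near)))
    Q=P[l==i][:,:2]*1000; r=cv2.minAreaRect(Q.astype(np.float32)); 
    L=r[2] if r[1][0]>r[1][1] else r[2]+90
    return np.round([*r[0],*sorted(r[1]),(L+90)%180-90,*Q.mean(0)],1)
E
python3 - <<'E'
from fit import *
for f in ['w_press180.png','w_press0.png']:
    print(f,'board',rect(f,.01,.09,(.57,-.01),amin=5000)); print(' c',rect(f,.0295,.04,(.536,-.009)),'d',rect(f,.0295,.04,(.605,-.01)))
    for n in [(.495,-.009),(.645,-.009)]:print(' dowel',rect(f,.064,.08,n,False,10))
for f in ['w_slat.png','w_slat2.png']: print(f,rect(f,.0185,.03,(.508,.34)),rect(f,.0185,.03,(.482,.269)))
print(rect('w_top.png',.01,.09,(.46,-.317)),rect('w_top.png',.045,.065,(.46,-.317)))
w=pick((.508,.340),np.radians(-15.1))
E
```

```text
w_press180.png board [570.2  -8.7 120.  188.9  -0.  578.3  -8.6]
 c [536.8  -8.7  21.  109.   88.8 537.1  -8.7] d [604.9 -10.7  20.4 110.   89.2 605.4 -10.3]
 dowel [497.   -8.5   7.7  10.5  89.9 497.4  -8.9]
 dowel [645.4  -8.9  10.9  11.2  88.8 645.5  -8.7]
w_press0.png board [ 5.696e+02 -8.300e+00  1.197e+02  1.891e+02  1.000e-01  5.613e+02
 -8.300e+00]
 c [534.9  -7.6  19.5 109.7  89.8 534.6  -7.7] d [604.1 -10.1  20.6 110.2  89.3 603.2 -10. ]
 dowel [494.5  -8.5  11.2  11.2 -89.5 493.9  -8.2]
 dowel [642.4  -8.3   8.1  11.7 -80.8 642.   -7.9]
w_slat.png [507.6 340.   19.5 109.5 -15.1 505.3 340.6] [481.6 268.9  19.8 110.1 -19.1 478.7 269.9]
w_slat2.png [508.  340.3  20.  110.3 -15.1 504.7 340.8] [481.7 269.2  19.8 110.2 -18.8 478.6 270.1]
[ 460.  -317.5  119.8  189.8   13.6  452.3 -319.4] [ 459.2 -317.8   21.8   78.9   14.   457.  -318. ]
err [ 0.49  0.31 -0.13] [ 1.  -0.7 -0.1]
w 0.018203686671142694 11.575
lifted 0.018384143182441554 12.3667
```

```bash
cat >> h.py <<'E'
def place(x,y):
    manip.move_ptp([x,y,.14],down(0)); print(settle([x,y,.06],down(0),.15)); f0=manip.read_wrist_force()
    for z in [.042,.040,.039,.038,.0372,.0366]:
        manip.move_linear([x,y,z],down(0),.05); f=manip.read_wrist_force()-f0; print(z,np.round(f,1))
        if f[2]>3: break
    print('at',manip.read_ee_pos()); manip.command_gripper(.04)
    manip.move_linear([x,y,.12],None,.2); print(manip.read_time())
E
python3 - <<'E'
from h import *
place(.570,-.0085+.0338)
w=pick((.4818,.269),np.radians(-19))
E
```

```text
[ 0.94  0.13 -0.14]
0.042 [-1.8 -0.2 -1. ]
0.04 [-0.1  0.  -0.5]
0.039 [-0.5 -0.9 -0.9]
0.038 [-0.8 -0.6 -1.6]
0.0372 [-2.  -0.2 -0.5]
0.0366 [-1.5 -0.9  2.6]
at [0.57013037 0.02530541 0.03673204]
17.4833
err [ 0.47  0.28 -0.11] [-1.1 -0.7  0.5]
w 0.018167986931355858 20.4333
lifted 0.018034387033139396 21.225
```

```bash
python3 - <<'E'
from fit import *
place(.570,-.0085-.0338)
manip.move_ptp([.535,-.009,.25],down(0)); shot('wrist','w_g.png'); print(manip.read_time())
for n in [(.57,.025),(.57,-.042)]: print(rect('w_g.png',.042,.06,n))
print(rect('w_g.png',.029,.041,(.536,-.009),amin=30),rect('w_g.png',.029,.041,(.605,-.009),amin=30))
E
```

```text
[ 0.97  0.11 -0.12]
0.042 [ 0.8 -0.2  0.5]
0.04 [ 1.  -0.6  0.8]
0.039 [0.6 0.4 0.1]
0.038 [0.1 0.  0.2]
0.0372 [ 1.4  0.3 -0.3]
0.0366 [-0.1 -0.6  3.1]
at [ 0.57008366 -0.04228149  0.03675139]
26.35
27.0083
[570.   26.3  20.1 109.   -0.  567.5  26.1]
[ 5.700e+02 -4.120e+01  2.020e+01  1.091e+02 -1.000e-01  5.672e+02
 -4.100e+01]
[537.7  -7.4  32.2  53.6 -80.6 534.8  -7.7] [607.   -7.5  27.   47.6 -89.8 603.4  -7.9]
```

View pics/w_g.png

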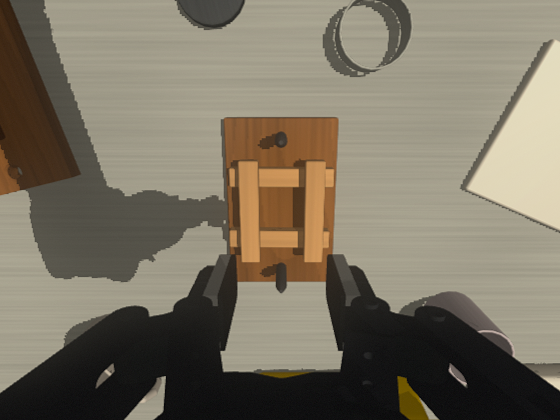

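The grid looks even: the second-layer slats are square and run along the press x, and both dowels (281,138) and (281,275) are free. Next I'll recheck the board in this same image, then grasp the top half.

```bash
python3 - <<'E'
from fit import *
print('board',rect('w_g.png',.01,.09,(.57,-.01),amin=5000)); 
for n in [(.495,-.009),(.645,-.009)]:print(' dowel',rect('w_g.png',.064,.08,n,False,10))
y=np.radians(13.7); xy=(.4598,-.3177)
manip.move_ptp([*xy,.12],down(y)); manip.command_gripper(.05)
print('err',settle([*xy,.0255],down(y)),manip.read_wrist_force())
manip.command_gripper(0); print('w',manip.read_width(),manip.read_time())
f0=manip.read_wrist_force()
manip.move_linear([*xy,.17],None,.15); manip.pause(.1)
print('w',manip.read_width(),manip.read_wrist_force()-f0)
manip.move_ptp([.57,-.0085,.17],down(0)); manip.pause(.15)
print(manip.read_ee_pos(),manip.read_ee_rot(),manip.read_torque()); shot('wrist','w_h.png'); shot('scene','s_h.png'); print(manip.read_time())
a=cv2.imread('pics/w_h.png'); b=cv2.imread('pics/s_h.png')[100:260,200:400]
cv2.imwrite('pics/h.png',np.hstack([cv2.resize(a,(450,338)),cv2.resize(b,(350,280))[:338].repeat(1,0) if 0 else cv2.copyMakeBorder(cv2.resize(b,(350,280)),0,58,0,0,cv2.BORDER_CONSTANT)]))
E
```

```text
board [ 5.695e+02 -8.500e+00  1.195e+02  1.899e+02  1.000e-01  5.582e+02
 -8.200e+00]
 dowel [494.4  -8.2  10.3  10.4 -46.7 493.8  -8.2]
 dowel [642.7  -7.8   9.   11.1  83.1 642.1  -7.9]
err [-0.43  0.25 -0.62] [ 0.55022066 -0.26140481 -0.28168643]
w 0.020936083600973373 30.1667
w 0.021229754378745767 [ 0.5871548  -0.16600012 -7.05631725]
[ 0.56990508 -0.0104639   0.1700925 ] [-1.57148035e+00 -1.15087853e-04 -2.76247097e-03] [0.00839992 0.03595148 0.00886929]
32.875
```

View pics/h.png

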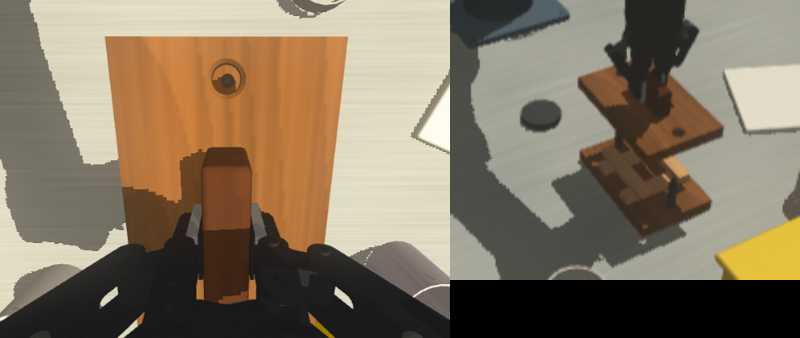

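The picture shows the top half level in the grip, with the dowel visible through the near hole at about (228,78). I'll measure the held board against the tool.

```bash
python3 - <<'E'
from fit import *
im,d,ci=load('w_h.png'); P=cloud(d,ci)*1000; T=np.array([569.9,-10.46])
m=(d>0)&(abs(P[...,2]-163)<6)&(P[...,0]<560)&(P[...,0]>450)
n,l,s,c=cv2.connectedComponentsWithStats(m.astype(np.uint8)); i=1+np.argmax(s[1:,4]); B=(l==i)
Q=P[B]; print('z',np.median(Q[:,2]),np.polyfit(Q[:,0],Q[:,2],1)[0],np.polyfit(Q[:,1],Q[:,2],1)[0])
xs=[];ys=[];e=[]
for x in range(480,530,5):
    q=Q[abs(Q[:,0]-x)<2.5]; e.append((x,q[:,1].min(),q[:,1].max()))
e=np.array(e); print(e.round(1).tolist()); print('yc',e[:,1:].mean(), 'rel tool',e[:,1:].mean()-T[1],'slope',np.polyfit(e[:,0],e[:,1:].mean(1),1)[0])
nx=[Q[abs(Q[:,1]-y)<2.5][:,0].min() for y in range(-55,40,5)]; print('xmin',np.median(nx),'centre rel tool x',np.median(nx)+95-T[0], np.polyfit(range(-55,40,5),nx,1)[0])
# hole: non-board pixels enclosed by the board
F=cv2.morphologyEx(B.astype(np.uint8),cv2.MORPH_CLOSE,np.ones((3,3)))
n,l,s,c=cv2.connectedComponentsWithStats(1-F)
R=ci['R'];t=ci['t'];f=210/np.tan(np.radians(ci['vertical_fov'])/2); C=-R.T@t
for k in range(1,n):
    if 300<s[k,4]<3000:
        r=np.r_[(c[k]-[ci['cx'],ci['cy']])/f,1]@R; p=C+r*(np.median(Q[:,2])/1000-C[2])/r[2]; print('hole',c[k],s[k],(p*1000).round(1),'rel',(p[:2]*1000-T).round(1))
E
```

```text
z 162.53959326190858 0.0012788419389962338 -0.0008922379143142244
[[480.0, -69.5, 51.2], [485.0, -69.5, 51.3], [490.0, -69.5, 51.3], [495.0, -69.5, 50.9], [500.0, -69.5, 51.1], [505.0, -69.6, 50.8], [510.0, -69.6, 51.1], [515.0, -69.6, 51.2], [520.0, -69.3, 50.7], [525.0, -70.0, 50.9]]
yc -9.243386525735273 rel tool 1.2166134742647277 slope -0.0068486954503640335
xmin 474.6768382191141 centre rel tool x -0.22316178088590277 0.003137744131524925
hole [281.64809903  97.49248453] [ 264   79   37   38 1131] [494.6  -9.2 162.5] rel [-75.3   1.2]
```

```bash
python3 - <<'E'
from h import *
x,y=.5698,-.0095
print(settle([x,y,.112],down(0),.15)); manip.pause(.2)
f0=np.mean([manip.read_wrist_force() for _ in range(5)],0); print('f0',f0.round(1),manip.read_time())
for z in [.104,.100,.097,.094,.091,.088,.085,.082,.079,.077,.0755,.0745,.074]:
    manip.move_linear([x,y,z],down(0),.04); f=manip.read_wrist_force(); p=manip.read_ee_pos()
    print(z,np.round(p*1000,1),np.round(f-f0,1),manip.read_torque().round(2))
    if f[2]-f0[2]>10: break
print(manip.read_time(),manip.read_width())
E
```

```text
[ 0.98 -0.13 -0.15]
f0 [-0.5 -0.4 -2.7] 34.1583
0.104 [569.5  -9.5 103.5] [1.1 0.8 1.2] [ 0.   -0.01 -0.02]
0.1 [569.6  -9.5  99.7] [0.2 0.1 0.1] [ 0.01  0.01 -0.01]
0.097 [569.6  -9.5  96.8] [ 0.8  0.6 -0.9] [ 0.   -0.    0.05]
0.094 [569.6  -9.5  93.8] [-0.1  0.5  0.2] [-0.02  0.03 -0.03]
0.091 [569.6  -9.5  90.8] [-0.1  0.1 -0.2] [-0.    0.   -0.03]
0.088 [569.6  -9.5  87.8] [ 0.2  0.3 -0.1] [-0.02  0.02 -0.02]
0.085 [569.6  -9.5  84.8] [ 1.1  0.3 -0.2] [ 0.06 -0.01 -0.06]
0.082 [569.6  -9.5  81.8] [ 0.1  0.9 -0.1] [0.01 0.   0.03]
0.079 [569.6  -9.5  78.8] [1.  0.3 0.4] [-0.01 -0.03  0.07]
0.077 [569.7  -9.5  76.9] [ 0.3  0.8 -0.9] [ 0.01  0.01 -0.01]
0.0755 [569.7  -9.5  75.4] [0.4 0.4 0.3] [-0.02  0.04  0.03]
0.0745 [569.7  -9.5  74.4] [ 0.5  0.1 -0.7] [0.01 0.03 0.01]
0.074 [569.8  -9.5  74. ] [ 0.5 -0.1  0.7] [ 0.02 -0.03  0.07]
37.5083 0.021212603892835812
```

It slid on without touching the dowels. Now I'll press down in small steps until the reading is about 10 N.

```bash
python3 - <<'E'
from h import *
x,y,z=.5698,-.0095,.074
fz=lambda: np.mean([(manip.pause(.03),manip.read_wrist_force()[2])[1] for _ in range(6)])
for i in range(40):
    f=fz(); e=10-f
    print(round(z*1000,2),round(manip.read_ee_pos()[2]*1000,2),round(f,1))
    if abs(e)<1: break
    z-=float(np.clip(e*.00006,-.0004,.0004))
    if z<.066: break
    manip.move_linear([x,y,z],down(0),.03)
manip.pause(.6); print('hold',fz(),manip.read_wrist_force(),manip.read_torque(),manip.read_ee_pos(),manip.read_width(),manip.read_time())
shot('wrist','w_f.png'); shot('scene','s_f.png')
a=cv2.imread('pics/w_f.png'); b=cv2.imread('pics/s_f.png')[120:260,220:395]
cv2.imwrite('pics/f.png',np.hstack([cv2.resize(a,(400,300)),cv2.resize(b,(375,300))]))
E
```

```text
74.0 74.02 -2.6
73.6 73.94 5.2
73.31 73.95 8.6
73.23 73.94 9.2
hold 9.357743040373842 [-4.2066116   0.91039228  9.91351009] [ 0.1152276   0.80301771 -0.01842277] [ 0.56981576 -0.00948216  0.07393618] 0.02128398560281374 39.8583
```

View pics/f.png

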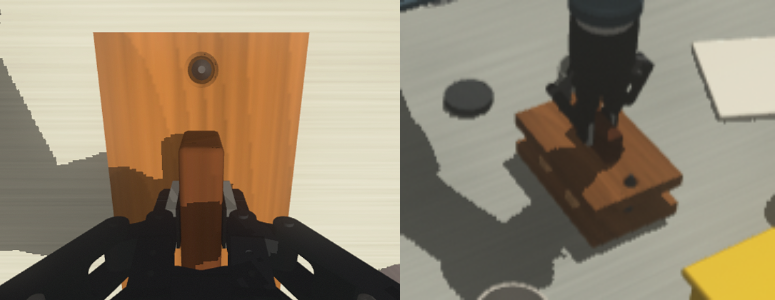

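The dowel tip is centred in the near hole at (203,69), and the far one shows through at (630,182). The contact height of 73.9 matches the expected 74.1. I'll check for tilt and then hand in.

```bash
python3 - <<'E'
from h import *
im,d,ci=load('w_f.png'); P=cloud(d,ci)*1000
Q=P[(d>0)&(abs(P[...,2]-66)<5)&(P[...,0]<540)&(P[...,0]>470)&(abs(P[...,1]+9)<58)]
A=np.c_[Q[:,:2]-[570,-9],np.ones(len(Q))]; k=np.linalg.lstsq(A,Q[:,2],rcond=None)[0]; print('tilt, z at centre',k)
fz=np.mean([(manip.pause(.03),manip.read_wrist_force()[2])[1] for _ in range(6)]); print(fz,manip.read_time())
if abs(k[2]-66)<2.5 and abs(fz-10)<2: manip.close_job(); print('closed')
E
```

```text
tilt, z at centre [ 1.66759076e-03 -3.63363176e-04  6.65251124e+01]
9.419942950940971 40.1583
the job is handed in; nothing more can be done
closed
```

I built the grid, closed the press, and handed the job in at about 40 s (limit 72 s). The arm is still gripping the handle and pressing down at about 9.4 N.

- **Slats:** I laid slat_a and slat_b across the first layer and let go of them. They measure square to it within about 0.1°, 67.5 mm apart. The first-layer pair measures about 68.6 mm apart, so I spaced the new ones like that rather than by the nominal 64.
- **Press:** The upper half slid down both dowels with no side contact. It stopped where two layers should stop it: tool height 73.9 mm against 74.1 expected. The board's top measures 66.5 mm against 66 nominal, with a tilt of about 0.1°.

Small disagreements:
- **Slat centring:** the second layer sits about 1 mm off the press centre in y. That is within the roughly 1 mm camera offset I saw at that tool angle.
- **Side force:** the wrist also showed about 4 N sideways, along −x, while pressing.
- **Slat grip width:** the fingers read 18 mm on the 20 mm slats, though neither slat slipped.

I did not touch the other things on the cart, but I took no final measurement of their positions.

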